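Gauge a milled bar, then lift it out level

TASK

The milled bar lies across the two rests of the bench gauge. Slide the gauge's jaw forward by its thumb tab until the spring plunger has pushed the bar against the fixed anvil and is itself pressed in about halfway, keep it there for a second, and slide the jaw back by at least 2 cm so the bar is free. Then lift the bar straight out, hold it steady and level at least 10 cm above its rests for two seconds or more, and finish while still holding it up there; do not disturb the bottle, tin and wood block nearby.

Things in the scene. Friction and masses are not known exactly. Their poses are not given: they have to be found in the camera images.
- gauge: Bench gauge, fixed: grey base plate 225x230x12 mm. Origin on the bench top midway between the two bar rests; z up; +x: the jaw's closing direction; y along the bar. Rests: blades 10 mm thick, flat tops 50 mm above the bench, at y = -65 and +42 mm, open between them down to the plate. Measuring line at y = +70, z = 56 mm; beam and sliding jaw lie on the -x side. Highest point 78 mm.
- anvil: The gauge's fixed anvil: a steel post 22 mm wide, 68 mm high, with a 12 mm round button facing the gauge's -x. Its frame is the gauge's frame; the button's face is at x = +12, y = +70, z = +56 mm in it.
- jaw (a joint): Travel of the sliding aluminium jaw, m: 0 = fully back, grows toward the anvil, end stop 0.075. About 2 N friction; stays where left, but the pressed plunger's spring can push it back a little. Tip of the uncompressed plunger at gauge x = -0.061 + this value: with the bar seated on the anvil the plunger touches it at 0.055 and is halfway in at 0.062.
- tab (a point): Point in the jaw's upright thumb tab, 12 mm below its top, 22 mm above the carriage. The tab is 12 mm thick along the sliding direction (gauge x), 24 mm wide along gauge y, 34 mm high; its top is 78 mm above the bench. 30 mm are free in front of it before the plunger's barrel, and all is free behind. Axes as the gauge's.
- plunger (a joint): How far the spring plunger (9 mm steel pin in the jaw's front) is pressed into its barrel, in m: 0 = out, 0.014 = fully in. Spring 700 N/m (about 5 N halfway in).
- plunger_tip (a point): Centre of the plunger's flat front end; axes as the gauge's.
- bar_grip (a point): Where to grip the loose milled steel bar: its balance point, 12 mm above its underside, 12 mm from mid-length toward the full-height end; 62 mm above the bench as it lies. Bar 0.25 to 0.4 kg, 200 mm long (its y), 18 wide (x), 24 high; the milled step leaves 12 mm height on the last 60 mm at the +y end. z up; axes nearly the gauge's. It starts 1 to 5 mm off the anvil.
- step_bar: The same bar as point bar_grip; this origin is at the middle of its length on the underside. Same axes.
- oil_bottle: Bystander: small white oil bottle with red spout, 33 x 33 x 105 mm, origin under its centre.
- glue_tin: Bystander: round green tin, 66 x 66 x 60 mm, origin under its centre.
- wood_block: Bystander: wood block 55 x 110 x 32 mm, origin under its centre.
Things that resemble listed ones, but are neither listed nor needed, are in the scene too. What is shaped like the step_bar but red is not meant.

How it is judged:
By the outcome, as a careful person would: the job done as asked, in the order asked, and still so for the second after the job is handed in, while the arm keeps its last pose, push and grip.
It also fails if it takes over 58 s, if anything falls off the work surface, if the arm or the gripper's body presses on something with over 40 N, if the wrist force passes 120 N, or if a joint passes its speed limit or range.

ROBOT

A 7-joint arm with a two-finger parallel gripper is mounted at the origin on a cart in front of the work surface, level with it; the furniture and walls round the work are solid. World frame = base frame: x ahead of the robot, y to its left, z up, the work surface at z = 0. Lengths are in mm, angles in rad, forces in N, time in s.
With the tool pointing down it reaches from about 350 to 900 mm from the base axis. Payload 8.1 kg.
Tool frame: the origin (TCP) lies at the very end of the fingers, on their centre line; the grasp point (between the pads) lies 19 mm behind it; z points along the fingers, y is the direction in which the jaws open and shut (so a half turn about z gives the same grasp; the last joint's range is limited). The gripper opens to 92 mm and grips with 3 to 60 N. Pads are 19 mm wide; open, the fingers measure 130 mm over their backs; the gripper's body (75 mm by 190 mm) begins 47 mm behind the grasp point.
Start: joints at [-1.32, 0.434, 0.025, 1.573, -0.012, 1.134, -0.075], TCP at [216.568, 586.293, 226.742] pointing down, gripper open.
Joint ranges: [-2.62, 2.62], [-0.44, 2.09], [-1.27, 1.32], [0.08, 2.57], [-1.32, 4.46], [0.12, 2], [-2.74, 2.74]. Speed limits (rad/s): [2.22, 2.22, 3.01, 3.01, 3.14, 3.14, 3.14].

INTERFACE

Orientations are given as a rotation vector (axis times angle).
In Python, from workcell import manip gives the robot as it stands.
- The arm moves only by the tool drive_tool, never from a script. Its arguments are lists of equal length, an entry for each row: "offset": the shift along the world's x, y, z in cm, a list of three; "rotation": the turn, a rotation vector about the world's x, y, z in degrees, a list of three; "jaw": the opening, from 0 (shut) to 1 (fully open). A call has 1 to 12 rows; each row is the pose to reach, as a shift and turn from the pose commanded when the call began; what a row does not reach only later rows make up. A row lasts 1/10 s, in which the tool goes at most 50 mm and 8.59 degrees, less where a joint would pass 70% of its speed; a pose out of reach is approached as far as the arm can. A call with a gripper value outside its range is refused whole. The fingers move at their own pace and stop on an object; "force" is the grip in N (left out, the last holds). Time passes only in rows, so rows that repeat a pose let the fingers close. It gives the time, the measured TCP pose, the force and the opening at its end, in the units of the state.
- manip.get_obs(): the state, without advancing time (a new reading comes with each control period).
- manip.camera(name): name is "scene" or "top"; returns (picture, depth): 480x640x3 uint8, red, green, blue; 480x640 float32, mm along the optical axis (not along the pixel's ray), 0 where there is no reading.
- manip.get_calibration(name): a dict with "fx", "fy", "cx", "cy" (pixels), "rvec" (rotation vector, rad) and "tvec" (3), from world to camera coordinates, as OpenCV has them. Camera axes: x right, y down, z forward; pixel columns grow to the right and rows downward; lengths in mm; the calibration is good to about 2 mm. A picture is of the moment at which its call begins. get_calibration takes no time and is no camera call.
- manip.close_job(): hands the job in, once; it reports no verdict.
The state is a dict: "clock": time; "joints": joint angles; "qd": joint speeds; "tau": joint torques, N m; "eef_pos": TCP position; "tcp_rot": TCP orientation; "contact_force": force on the tool from outside, world axes, zero at the start; "wrist_torque": the same for the moment, N m; "finger_gap": opening from 0.0 (shut) to 1.0 (fully open).
Only numpy, scipy, OpenCV 4.12 (cv2) and the standard library are available. Lean on these libraries where they do the work, as an engineer would, in place of code of your own. Each camera call takes 0.05 s, during which the arm holds its last target.

## Working session

There is one attempt and no reset: what is moved stays moved. The work goes in short steps, Python scripts to look and compute and a tool call to move; the robot and the scene stay as the last step left them, time stands still between calls to the robot, and variables do not carry over. Pictures are saved under pics/ and viewed, and the job is handed in when it is done.

Besides the shell and the picture viewer there is one more tool, called after "Request:" as name(argument=value, ...), one argument or row to a line, values as JSON. drive_tool: Moves the arm, as the interface text tells. Its arguments: {"type":"object","properties":{"offset":{"type":"array"},"rotation":{"type":"array"},"jaw":{"type":"array"},"force":{"type":"number"}},"required":["offset","rotation","jaw"]}

```bash
mkdir -p pics; ls; cat > h.py <<'E'
import numpy as np,cv2
from workcell import manip
def cap(n,tag):
    im,d=manip.camera(n); np.savez(f'{tag}.npz',im=im,d=d); cv2.imwrite(f'pics/{tag}.png',im[:,:,::-1]); return im,d
def world(n,d):
    c=manip.get_calibration(n); R,_=cv2.Rodrigues(np.array(c['rvec'],float)); t=np.array(c['tvec'],float).ravel()
    v,u=np.mgrid[:480,:640]; p=np.stack([(u-c['cx'])/c['fx']*d,(v-c['cy'])/c['fy']*d,d],-1)
    return (p-t)@R
def proj(n,P):
    c=manip.get_calibration(n); K=np.array([[c['fx'],0,c['cx']],[0,c['fy'],c['cy']],[0,0,1.]])
    return cv2.projectPoints(np.array(P,float).reshape(-1,3),np.array(c['rvec'],float),np.array(c['tvec'],float),K,None)[0].reshape(-1,2)
E
python3 - <<'E'
from h import *
cap('top','top1');cap('scene','scene1')
print(manip.get_obs())
for n in('top','scene'):
    c=manip.get_calibration(n);R=cv2.Rodrigues(np.array(c['rvec'],float))[0];print(n,c,-R.T@np.array(c['tvec'],float).ravel())
E
```

```text
pics
{'clock': 0.1, 'joints': array([-1.31956575,  0.43512622,  0.02499002,  1.57397472, -0.01159069,
        1.13400308, -0.07508541]), 'qd': array([-0.00178804, -0.00129165,  0.00187692, -0.00145579, -0.00100026,
       -0.00029738, -0.00072158]), 'tau': array([ 1.95885426e-03, -6.69127178e+01,  9.87132266e-01, -3.15150189e+01,
       -6.06135721e-02,  3.74419231e-02,  9.71938630e-05]), 'eef_pos': array([216.46566247, 585.84561871, 226.05260899]), 'tcp_rot': array([-5.52984153e-01, -3.09243733e+00,  2.14050758e-03]), 'contact_force': array([-0.73900554,  0.11335664,  0.60996383]), 'wrist_torque': array([-0.02914963,  0.01218165, -0.06412698]), 'finger_gap': 1.001961586543566}
top {'fx': 507.03966327265124, 'fy': 507.03966327265124, 'cx': 312.9127014394844, 'cy': 235.99191580890786, 'rvec': array([ 2.13407942, -2.18078229,  0.07619287]), 'tvec': array([  48.20597159,  617.40968957, 1357.55170656])} [ 481.35753803   -2.41114283 1412.35770378]
scene {'fx': 519.1710602636805, 'fy': 519.1710602636805, 'cx': 320.6199484927074, 'cy': 239.56783127875897, 'rvec': array([ 1.89305437, -0.65549468,  0.44348689]), 'tvec': array([-486.68740564,  218.1203955 ,  936.49679791])} [-105.37285609 -906.10661092  573.8769564 ]
```

View pics/top1.png

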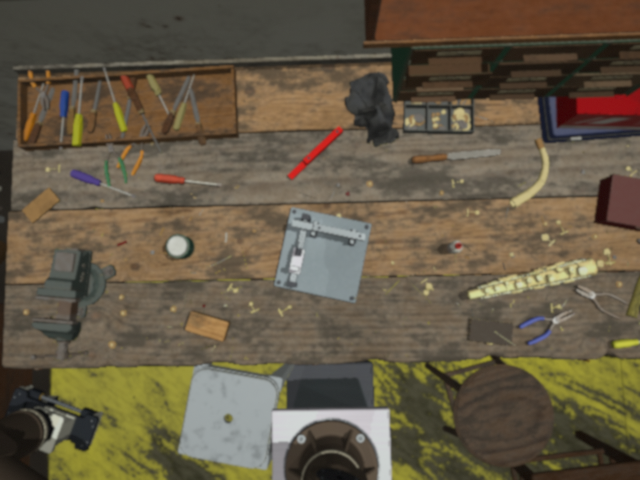

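View pics/scene1.png

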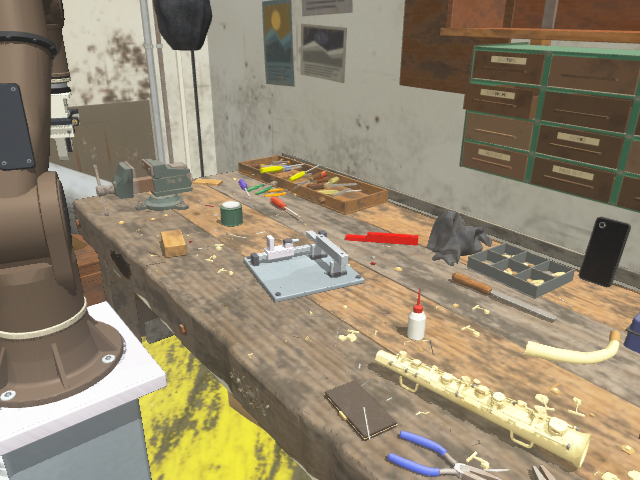

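The top view shows the gauge around pixel (323,255), the red decoy at (315,153), the tin at (179,246), the block at (206,326) and the bottle at (457,246). I'll zoom in on the gauge.

```bash
python3 - <<'E'
from h import *
a=np.load('top1.npz');b=np.load('scene1.npz')
def z(im,x0,y0,x1,y1,s):return cv2.resize(im[y0:y1,x0:x1,::-1],None,fx=s,fy=s,interpolation=cv2.INTER_CUBIC)
cv2.imwrite('pics/zt.png',z(a['im'],268,202,378,307,5.5))
cv2.imwrite('pics/zs.png',z(b['im'],235,220,375,305,5.5))
W=world('top',a['d'])
np.set_printoptions(precision=0,suppress=True,linewidth=250)
print(W[202:306:3,272:376:3,2].astype(int))
E
```

```text
[[-2  0 -2 ...  1  0 -2]
 [ 1  2  0 ...  0  2 -2]
 [ 2 -3 -6 ... -3  0  0]
 ...
 [-2 -2 -4 ...  4 -4  0]
 [-4  1  2 ... -1  0 -1]
 [ 1  0  3 ... -1 -2 -3]]
```

View pics/zt.png

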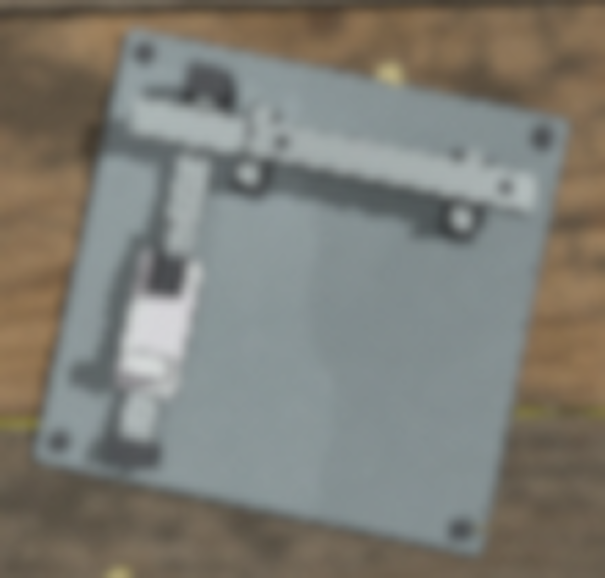

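View pics/zs.png

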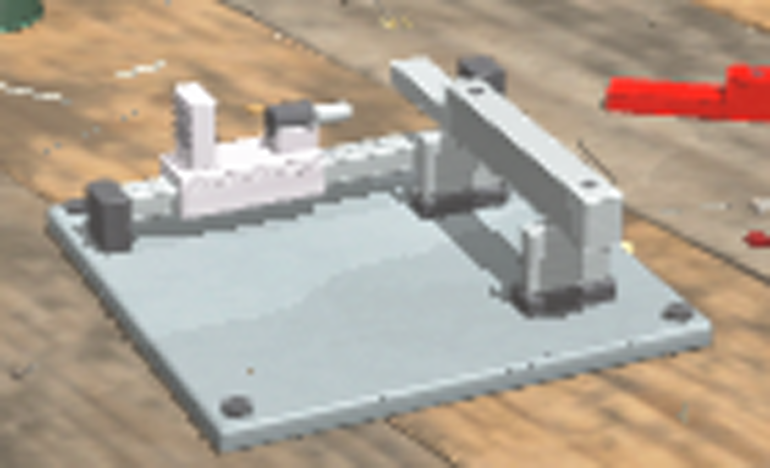

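The zooms show the bar across its rests. Its milled step is at the left (+y) end, in front of the anvil post. The white jaw sits at lower left, with its tab near zoom pixel (148,365). Next I'll measure.

```bash
cat >> h.py <<'E'
def ray(n,uv,z):
    c=manip.get_calibration(n); R,_=cv2.Rodrigues(np.array(c['rvec'],float)); t=np.array(c['tvec'],float).ravel()
    o=-R.T@t; uv=np.atleast_2d(uv).astype(float)
    d=np.c_[(uv[:,0]-c['cx'])/c['fx'],(uv[:,1]-c['cy'])/c['fy'],np.ones(len(uv))]@R
    return o+d*((z-o[2])/d[:,2])[:,None]
E
python3 - <<'E'
from h import *
import sys
np.set_printoptions(precision=1,suppress=True,linewidth=250,threshold=sys.maxsize)
zt=lambda p:(np.array(p,float)+.5)/5.5-.5+[268,202]
zs=lambda p:(np.array(p,float)+.5)/5.5-.5+[235,220]
C=ray('top',zt([[128,32],[570,120],[483,552],[37,460]]),12); print('plate',C)
print('edges',[np.linalg.norm(C[i]-C[i-1]) for i in range(4)],[np.degrees(np.arctan2(*(C[i]-C[i-1])[[1,0]])) for i in range(4)])
print('plate c',C.mean(0))
print('bar top right end',ray('top',zt([[538,178],[528,212],[278,125],[240,150]]),74))
print('bar left end z62',ray('top',zt([[135,98],[127,128]]),62))
print('tab top',ray('top',zt([[125,348],[172,358],[167,380],[120,370]]),78))
print('scene tab top corners',ray('scene',zs([[175,87],[205,84],[215,97],[186,101]]),78))
print('scene bar right end top',ray('scene',zs([[582,212],[620,197],[450,85]]),74))
print('scene plate',ray('scene',zs([[222,437],[711,323],[48,210]]),12))
for n,t in(('top','top1'),('scene','scene1')):
    W=world(n,np.load(t+'.npz')['d'])
    c=C.mean(0); m=(abs(W[...,0]-c[0])<150)&(abs(W[...,1]-c[1])<150)
    for lo,hi in((66,90),(40,66),(8,16)):
        k=m&(W[...,2]>lo)&(W[...,2]<hi); P=W[k]; print(n,lo,len(P),P.mean(0),np.median(P,0),cv2.minAreaRect(P[:,:2].astype(np.float32)))
E
```

```text
plate [[ 701.9   95.4   12. ]
 [ 651.5 -127.1   12. ]
 [ 436.3  -77.2   12. ]
 [ 486.3  144.5   12. ]]
edges [np.float64(221.09239659903383), np.float64(228.1429304745365), np.float64(220.94919622671927), np.float64(227.2850170421849)] [np.float64(-12.83696126557814), np.float64(-102.75340683943239), np.float64(166.94049983865008), np.float64(77.28342779849497)]
plate c [569.    8.9  12. ]
bar top right end [[ 616.3 -105.4   74. ]
 [ 599.9 -100.1   74. ]
 [ 644.9   19.2   74. ]
 [ 633.2   37.8   74. ]]
bar left end z62 [[661.3  89.   62. ]
 [646.7  93.1  62. ]]
tab top [[538.6  94.6  78. ]
 [533.4  72.2  78. ]
 [522.9  74.8  78. ]
 [528.2  97.2  78. ]]
scene tab top corners [[527.6  96.7  78. ]
 [540.2  91.5  78. ]
 [535.4  76.3  78. ]
 [522.7  80.3  78. ]]
scene bar right end top [[ 592.7 -107.6   74. ]
 [ 614.7 -106.1   74. ]
 [ 632.8   31.4   74. ]]
scene plate [[ 432.1  -79.9   12. ]
 [ 650.9 -126.2   12. ]
 [ 485.6  142.7   12. ]]
top 66 454 [619.3 -13.1  73.2] [625.4 -17.4  73.4] ((622.2055053710938, 19.08868408203125), (130.38880920410156, 218.93797302246094), 23.883800506591797)
top 40 525 [600.8  56.7  53.4] [602.8  70.7  54.5] ((607.4686279296875, 36.154388427734375), (149.5181427001953, 226.86770629882812), 30.914722442626953)
top 8 4451 [560.8   5.1  11.8] [556.3   0.6  11.7] ((570.9271850585938, 10.622970581054688), (273.351806640625, 298.97601318359375), 88.90579986572266)
scene 66 347 [609.3 -17.   72.5] [618.  -23.5  73.4] ((577.89501953125, -4.635444641113281), (177.600830078125, 156.76934814453125), 73.87017059326172)
scene 40 649 [593.6  24.5  53.8] [602.9  62.   54.5] ((616.8944091796875, 22.660720825195312), (137.99478149414062, 228.50038146972656), 25.501657485961914)
scene 8 3099 [544.  -15.1  12.1] [541.5 -17.4  12.1] ((568.0316772460938, 7.448699951171875), (233.5072479248047, 225.3469696044922), 77.0807876586914)
```

Request:
drive_tool(
  offset=[
    [1.6,-2.5,0],
    [4.2,-6.7,0],
    [7,-11.1,0],
    [9.8,-15.6,0],
    [12.6,-20,0],
    [15.4,-24.5,-1],
    [18.1,-29,-2],
    [20.9,-33.4,-3],
    [23.7,-37.9,-4],
    [26.5,-42.3,-5],
    [29.3,-46.8,-6],
    [31.4,-50.1,-7],
  ],
  rotation=[
    [0,0,-4],
    [0,0,-11],
    [0,0,-18],
    [0,0,-25.5],
    [0,0,-33],
    [0,0,-40],
    [0,0,-47.5],
    [0,0,-55],
    [0,0,-62.5],
    [0,0,-70],
    [0,0,-77],
    [0,0,-82.5],
  ],
  jaw=[0.6,0.26,0.26,0.26,0.26,0.26,0.26,0.26,0.26,0.26,0.26,0.26],
  force=20,
)

```text
clock: 1.3
eef_pos: [521.4, 99.2, 160.7]
tcp_rot: [2.459, 1.955, 0.001]
contact_force: [1.6, 0.1, 0.9]
finger_gap: 0.262
```

Request:
drive_tool(
  offset=[
    [0,0,0],
    [0,0,0],
    [0,0,0],
    [0,0,0],
  ],
  rotation=[
    [0,0,0],
    [0,0,0],
    [0,0,0],
    [0,0,0],
  ],
  jaw=[0.26,0.26,0.26,0.26],
)

```text
clock: 1.7
eef_pos: [520.1, 102.5, 161.0]
tcp_rot: [-2.451, -1.964, -0.0]
contact_force: [0.7, 1.3, -0.4]
finger_gap: 0.259
```

```bash
cat >> h.py <<'E'
def st():
    o=manip.get_obs(); R=cv2.Rodrigues(o['tcp_rot'])[0]
    print(round(o['clock'],2),o['eef_pos'].round(1),'yaw y',np.degrees(np.arctan2(R[1,1],R[0,1])).round(2),'z',R[:,2].round(3),'F',o['contact_force'].round(2),'gap',round(o['finger_gap'],3),'q',o['joints'].round(2))
E
python3 - <<'E'
from h import *
st()
im,d=cap('scene','scene2')
cv2.imwrite('pics/zs2.png',cv2.resize(im[150:310,200:400,::-1],None,fx=3.7,fy=3.7,interpolation=cv2.INTER_CUBIC))
print(proj('scene',manip.get_obs()['eef_pos']))
E
```

```text
1.7 [520.1 102.5 161. ] yaw y -12.61 z [-0.     0.001 -1.   ] F [ 0.66  1.28 -0.38] gap 0.259 q [-0.67  0.37  0.49  1.92 -0.22  0.91 -0.29]
[[261.38107501 203.44553721]]
```

View pics/zs2.png

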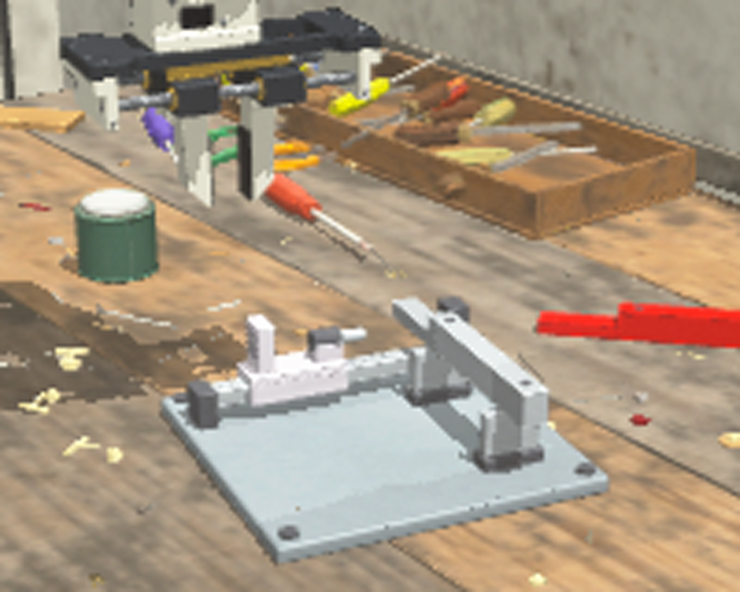

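The fingers show above the gauge (zoom 225,195). The predicted TCP pixel falls between the fingertips, so the pose and calibration agree.

Request:
drive_tool(
  offset=[
    [0.5,-0.9,-1.5],
    [1,-1.7,-3.5],
    [1,-1.7,-5.5],
    [1,-1.7,-6.8],
    [1,-1.7,-6.8],
    [1,-1.7,-6.8],
  ],
  rotation=[
    [0,0,-0.2],
    [0,0,-0.2],
    [0,0,-0.2],
    [0,0,-0.2],
    [0,0,-0.2],
    [0,0,-0.2],
  ],
  jaw=[0.26,0.26,0.26,0.26,0.26,0.26],
)

```text
clock: 2.35
eef_pos: [530.7, 84.5, 93.3]
tcp_rot: [-2.457, -1.957, -0.0]
contact_force: [-0.0, 0.5, 0.8]
finger_gap: 0.262
```

```bash
python3 - <<'E'
from h import *
st()
im,d=cap('scene','scene3')
cv2.imwrite('pics/zs3.png',cv2.resize(im[190:300,230:370,::-1],None,fx=5,fy=5,interpolation=cv2.INTER_CUBIC))
print(proj('scene',manip.get_obs()['eef_pos']))
E
```

```text
2.35 [530.7  84.5  93.3] yaw y -12.92 z [ 0.  0. -1.] F [-0.02  0.53  0.85] gap 0.262 q [-0.59  0.47  0.45  1.97 -0.29  0.77 -0.19]
[[270.15796878 230.68783417]]
```

View pics/zs3.png

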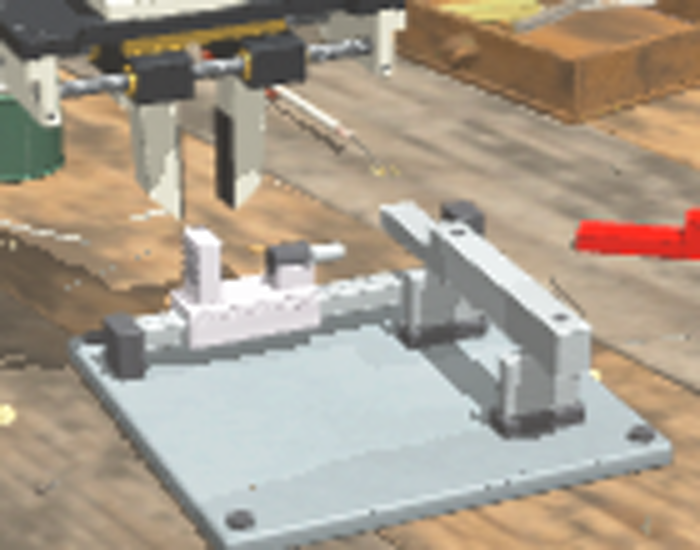

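The fingertips (zoom 180,215 and 230,207) straddle the tab top (202,235), so I'll descend.

Request:
drive_tool(
  offset=[
    [0,0,-1.2],
    [0,0,-2.4],
    [0,0,-3.6],
    [0,0,-4.4],
    [0,0,-4.4],
    [0,0,-4.4],
  ],
  rotation=[
    [0,0,0],
    [0,0,0],
    [0,0,0],
    [0,0,0],
    [0,0,0],
    [0,0,0],
  ],
  jaw=[0.26,0.26,0.26,0.26,0.26,0.26],
)

```text
clock: 3.0
eef_pos: [530.6, 83.7, 48.7]
tcp_rot: [-2.458, -1.956, 0.001]
contact_force: [0.4, -0.4, 0.2]
finger_gap: 0.257
```

```bash
python3 - <<'E'
from h import *
st()
im,d=cap('scene','scene4')
cv2.imwrite('pics/zs4.png',cv2.resize(im[190:300,230:370,::-1],None,fx=5,fy=5,interpolation=cv2.INTER_CUBIC))
E
```

```text
3.0 [530.6  83.7  48.7] yaw y -12.99 z [-0.001 -0.    -1.   ] F [ 0.45 -0.4   0.19] gap 0.257 q [-0.55  0.54  0.41  2.   -0.34  0.67 -0.15]
```

View pics/zs4.png

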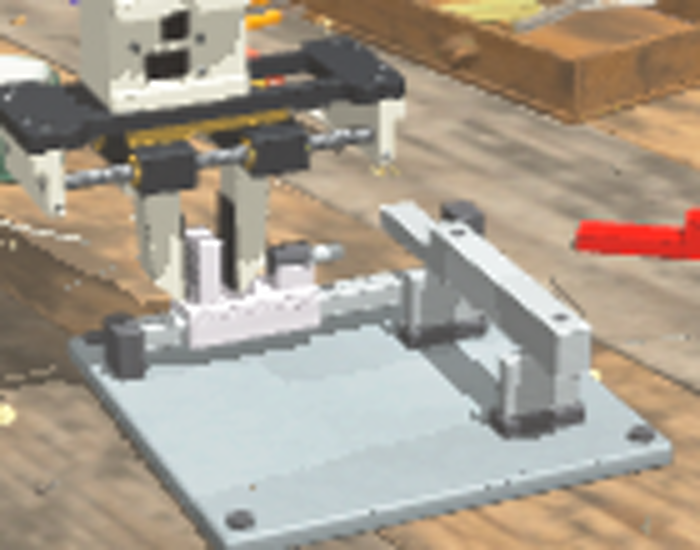

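The fingers now sit either side of the tab (zoom 165,285 and 235,275) and there's no contact force. Closing.

Request:
drive_tool(
  offset=[
    [0,0,0],
    [0,0,0],
    [0,0,0],
    [0,0,0],
    [0,0,0],
  ],
  rotation=[
    [0,0,0],
    [0,0,0],
    [0,0,0],
    [0,0,0],
    [0,0,0],
  ],
  jaw=[0.05,0.05,0.05,0.05,0.05],
  force=20,
)

```text
clock: 3.55
eef_pos: [531.0, 84.0, 49.3]
tcp_rot: [2.458, 1.956, 0.001]
contact_force: [-0.3, 0.4, 4.6]
finger_gap: 0.131
```

```bash
python3 - <<'E'
from h import *
st()
zt=lambda p:(np.array(p,float)+.5)/5.5-.5+[268,202]
zs=lambda p:(np.array(p,float)+.5)/5.5-.5+[235,220]
# gauge axes, along-x coordinates s = p.ex
y=np.radians(-12.85);ex=np.array([np.cos(y),np.sin(y),0]);ey=np.array([-np.sin(y),np.cos(y),0])
f=lambda P:np.c_[P@ex,P@ey].round(1)
print('tip (scene, z56)',f(ray('scene',zs([[351,109]]),56)))
print('tip top', f(ray('top',zt([[172,257],[180,236]]),56)))
print('bar',f(ray('top',zt([[538,178],[528,212],[278,125]]),74)),f(ray('top',zt([[135,98],[127,128]]),62)))
print('tcp',f(manip.get_obs()['eef_pos'][None]))
a=np.load('top1.npz')
for r in(0,):
  print(a['im'][222:232,292:312].sum(2))
E
```

```text
3.55 [531.   84.   49.3] yaw y -12.99 z [ 0.001  0.    -1.   ] F [-0.33  0.43  4.58] gap 0.131 q [-0.56  0.54  0.41  2.   -0.34  0.67 -0.15]
tip (scene, z56) [[574.8 203.2]]
tip top [[552.7 200.5]
 [563.6 198.8]]
bar [[624.3  34.3]
 [607.2  35.8]
 [624.5 162.1]] [[625.  233.8]
 [609.7 234.6]]
tcp [[499. 200.]]
[[493 525 532 533 535 534 526 517 509 503 493 481 466 454 439 408 367 335
  351 386]
 [485 521 532 535 534 534 534 532 531 531 527 520 512 509 506 493 466 440
  438 438]
 [472 513 529 530 531 530 531 533 532 534 533 531 531 530 530 526 517 509
  504 490]
 [441 482 499 506 507 513 523 527 528 529 529 531 531 531 532 531 529 529
  528 507]
 [381 410 428 433 446 466 486 501 502 510 518 525 528 525 528 529 531 532
  528 506]
 [326 336 342 347 365 385 410 426 433 455 484 498 502 501 511 519 528 528
  521 496]
 [307 306 305 308 315 325 333 339 354 385 419 434 432 437 454 482 498 503
  491 460]
 [313 309 308 307 306 307 307 314 336 368 381 375 364 367 374 401 423 424
  415 389]
 [347 337 328 323 317 310 309 334 381 419 416 392 379 362 335 325 331 334
  326 321]
 [403 388 372 362 343 318 314 351 429 478 478 461 446 414 351 306 298 294
  293 317]]
```

The tab is gripped: the gap of 0.131 is 12 mm. To get an absolute zero for the jaw, I'll ease it back onto its rear stop first.

Request:
drive_tool(
  offset=[
    [-0.29,0.07,0],
    [-0.58,0.13,0],
    [-0.88,0.2,0],
    [-1.17,0.27,0],
    [-1.37,0.31,0],
    [-1.37,0.31,0],
    [-1.37,0.31,0],
  ],
  rotation=[
    [0,0,0],
    [0,0,0],
    [0,0,0],
    [0,0,0],
    [0,0,0],
    [0,0,0],
    [0,0,0],
  ],
  jaw=[0.05,0.05,0.05,0.05,0.05,0.05,0.05],
)

```text
clock: 4.25
eef_pos: [516.9, 87.3, 49.3]
tcp_rot: [-2.458, -1.956, -0.001]
contact_force: [0.5, 0.5, 7.0]
finger_gap: 0.127
```

```bash
python3 - <<'E'
from h import *
st()
im,d=cap('scene','scene5')
cv2.imwrite('pics/zs5.png',cv2.resize(im[190:300,230:370,::-1],None,fx=5,fy=5,interpolation=cv2.INTER_CUBIC))
E
```

```text
4.25 [516.9  87.3  49.3] yaw y -12.97 z [ 0.  0. -1.] F [0.49 0.53 7.01] gap 0.127 q [-0.57  0.52  0.41  2.03 -0.34  0.65 -0.16]
```

View pics/zs5.png

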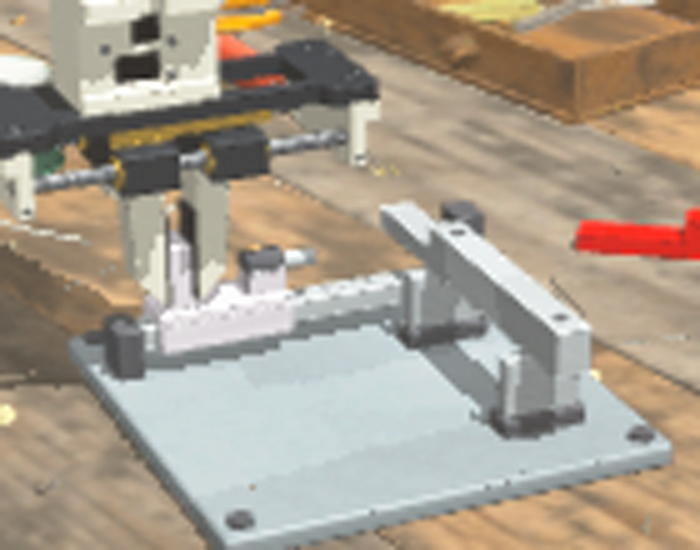

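Request:
drive_tool(
  offset=[
    [-0.2,0.05,0.1],
    [-0.34,0.08,0.1],
    [-0.34,0.08,0.1],
    [-0.34,0.08,0.1],
  ],
  rotation=[
    [0,0,0],
    [0,0,0],
    [0,0,0],
    [0,0,0],
  ],
  jaw=[0.05,0.05,0.05,0.05],
)

```text
clock: 4.7
eef_pos: [514.4, 87.9, 49.4]
tcp_rot: [2.457, 1.955, 0.002]
contact_force: [8.6, 0.5, -11.3]
finger_gap: 0.13
```

Request:
drive_tool(
  offset=[
    [-0.15,0.03,0],
    [-0.15,0.03,0],
    [-0.15,0.03,0],
  ],
  rotation=[
    [0,0,0],
    [0,0,0],
    [0,0,0],
  ],
  jaw=[0.05,0.05,0.05],
)

```text
clock: 5.0
eef_pos: [514.4, 87.9, 49.5]
tcp_rot: [2.455, 1.954, 0.004]
contact_force: [13.5, 0.5, -18.4]
finger_gap: 0.127
```

Request:
drive_tool(
  offset=[
    [-0.15,0.03,0],
    [-0.15,0.03,0],
    [-0.15,0.03,0],
  ],
  rotation=[
    [0,0,0],
    [0,0,0],
    [0,0,0],
  ],
  jaw=[0.05,0.05,0.05],
)

```text
clock: 5.3
eef_pos: [514.4, 87.9, 49.6]
tcp_rot: [2.454, 1.952, 0.007]
contact_force: [19.4, -1.2, -24.9]
finger_gap: 0.125
```

The stop reads as TCP (514.4, 87.9), so q=0 there and the halfway target q=62 is TCP ≈ (574.9, 74.1). Going forward, stopping short of the bar first.

Request:
drive_tool(
  offset=[
    [0.4,-0.09,0],
    [1.1,-0.25,-0.05],
    [1.9,-0.43,-0.05],
    [2.7,-0.62,-0.05],
    [3.5,-0.8,-0.05],
    [4.2,-0.96,-0.05],
    [4.2,-0.96,-0.05],
    [4.2,-0.96,-0.05],
  ],
  rotation=[
    [0,0,0],
    [0,0,0],
    [0,0,0],
    [0,0,0],
    [0,0,0],
    [0,0,0],
    [0,0,0],
    [0,0,0],
  ],
  jaw=[0.05,0.05,0.05,0.05,0.05,0.05,0.05,0.05],
)

```text
clock: 6.1
eef_pos: [553.4, 78.6, 49.4]
tcp_rot: [2.458, 1.955, 0.001]
contact_force: [2.5, 1.2, 0.2]
finger_gap: 0.127
```

```bash
cat >> h.py <<'E'
def q():
    o=manip.get_obs(); y=np.radians(-12.85); dv=o['eef_pos'][:2]-[514.4,87.9]
    print('q',(dv@[np.cos(y),np.sin(y)]).round(2),'lat',(dv@[-np.sin(y),np.cos(y)]).round(2),'Fx',(o['contact_force'][:2]@[np.cos(y),np.sin(y)]).round(2))
E
python3 -c "
from h import *
st();q()"
```

```text
6.1 [553.4  78.6  49.4] yaw y -12.99 z [ 0.001 -0.    -1.   ] F [2.52 1.19 0.22] gap 0.127 q [-0.53  0.56  0.41  1.95 -0.34  0.7  -0.14]
q 40.06 lat -0.36 Fx 2.19
```

Request:
drive_tool(
  offset=[
    [0.3,-0.06,0],
    [0.6,-0.12,0],
    [0.9,-0.19,0],
    [1.1,-0.23,0],
    [1.3,-0.28,0],
    [1.5,-0.32,0],
    [1.6,-0.34,0],
    [1.6,-0.34,0],
    [1.6,-0.34,0],
  ],
  rotation=[
    [0,0,0],
    [0,0,0],
    [0,0,0],
    [0,0,0],
    [0,0,0],
    [0,0,0],
    [0,0,0],
    [0,0,0],
    [0,0,0],
  ],
  jaw=[0.05,0.05,0.05,0.05,0.05,0.05,0.05,0.05,0.05],
)

```text
clock: 7.0
eef_pos: [568.6, 75.1, 49.4]
tcp_rot: [2.458, 1.956, -0.0]
contact_force: [-3.9, -1.9, 2.6]
finger_gap: 0.132
```

```bash
python3 - <<'E'
from h import *
st();q()
im,d=cap('scene','scene6')
cv2.imwrite('pics/zs6.png',cv2.resize(im[190:300,230:370,::-1],None,fx=5,fy=5,interpolation=cv2.INTER_CUBIC))
E
```

```text
7.0 [568.6  75.1  49.4] yaw y -12.99 z [ 0. -0. -1.] F [-3.88 -1.87  2.63] gap 0.132 q [-0.51  0.58  0.41  1.91 -0.34  0.72 -0.13]
q 55.67 lat -0.47 Fx -3.37
```

View pics/zs6.png

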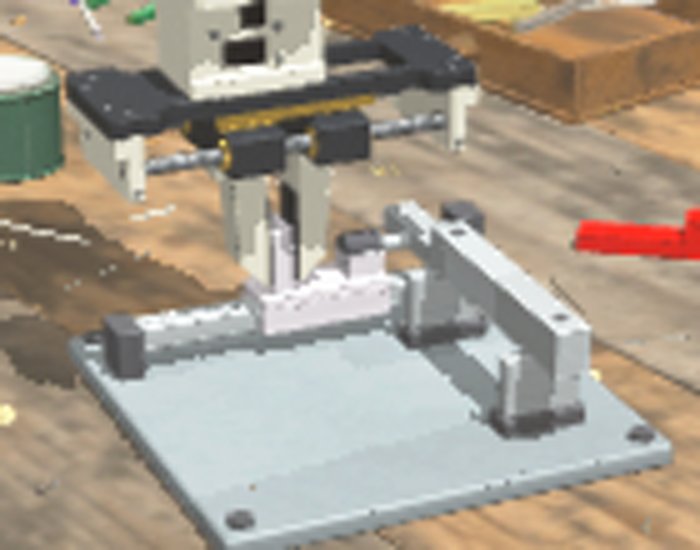

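The plunger pin has reached the bar (zoom 400,238) and the bar's +y end has moved toward the anvil post.

Request:
drive_tool(
  offset=[
    [0.15,-0.03,0],
    [0.3,-0.06,0],
    [0.45,-0.09,0],
    [0.6,-0.12,0],
    [0.65,-0.13,0],
    [0.65,-0.13,0],
    [0.65,-0.13,0],
  ],
  rotation=[
    [0,0,0],
    [0,0,0],
    [0,0,0],
    [0,0,0],
    [0,0,0],
    [0,0,0],
    [0,0,0],
  ],
  jaw=[0.05,0.05,0.05,0.05,0.05,0.05,0.05],
)

```text
clock: 7.75
eef_pos: [574.3, 73.7, 49.4]
tcp_rot: [-2.458, -1.955, 0.002]
contact_force: [-5.9, -2.5, 6.3]
finger_gap: 0.13
```

```bash
python3 - <<'E'
from h import *
st();q()
im,d=cap('scene','scene7')
cv2.imwrite('pics/zs7.png',cv2.resize(im[220:260,280:350,::-1],None,fx=10,fy=10,interpolation=cv2.INTER_CUBIC))
E
```

```text
7.75 [574.3  73.7  49.4] yaw y -12.99 z [-0.002 -0.    -1.   ] F [-5.9  -2.55  6.27] gap 0.13 q [-0.51  0.59  0.41  1.89 -0.34  0.73 -0.13]
q 61.58 lat -0.48 Fx -5.19
```

View pics/zs7.png

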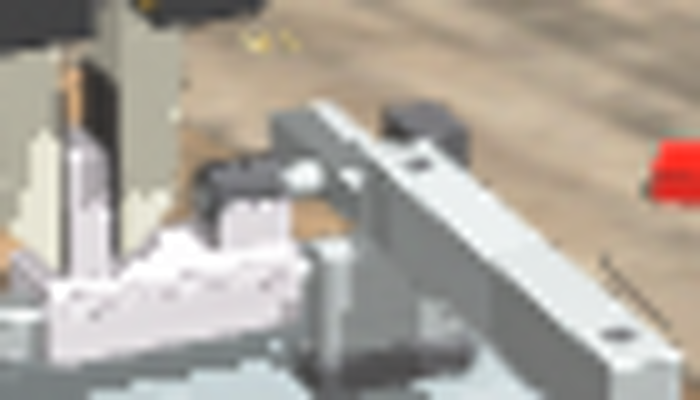

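The pin is visibly shortened and the bar now lies at the anvil button (crop 350,180). I'll check the jaw travel independently by image matching.

```bash
python3 - <<'E'
from h import *
f=lambda t:cv2.resize(cv2.cvtColor(np.load(t+'.npz')['im'],cv2.COLOR_RGB2GRAY),None,fx=8,fy=8,interpolation=cv2.INTER_CUBIC)
y=np.radians(-12.85);ex=np.array([np.cos(y),np.sin(y),0]);ey=np.array([-np.sin(y),np.cos(y),0])
A=f('scene5')  # reference q from TCP
for ref,(x0,y0,x1,y1),z in(('scene1',(282,238,296,246),56),('scene5',(276,238,291,247),54)):
  T=f(ref)[y0*8:y1*8,x0*8:x1*8]; c0=np.array([(x0+x1)/2,(y0+y1)/2])
  for t in('scene3','scene5','scene6','scene7'):
    r=cv2.matchTemplate(f(t),T,cv2.TM_CCOEFF_NORMED); m=cv2.minMaxLoc(r)
    c1=np.array(m[3])/8+[(x1-x0)/2,(y1-y0)/2]
    dv=ray('scene',[c1],z)-ray('scene',[c0],z); print(ref,t,round(m[1],2),c1,(dv@ex).round(1),(dv@ey).round(1))
E
```

```text
scene1 scene3 1.0 [289. 242.] [0.] [0.]
scene1 scene5 0.89 [283.625 243.   ] [-14.5] [-0.2]
scene1 scene6 0.85 [303.25  239.625] [38.5] [-1.]
scene1 scene7 0.87 [305.375 239.25 ] [44.3] [-1.1]
scene5 scene3 0.85 [288.875 241.5  ] [14.6] [0.2]
scene5 scene5 1.0 [283.5 242.5] [0.] [0.]
scene5 scene6 0.83 [303.125 239.125] [53.3] [-0.8]
scene5 scene7 0.84 [305.25  238.625] [59.6] [-0.1]
```

Request:
drive_tool(
  offset=[
    [0.04,-0.01,0],
    [0.04,-0.01,0],
    [0.04,-0.01,0],
    [0.04,-0.01,0],
    [0.04,-0.01,0],
    [0.04,-0.01,0],
  ],
  rotation=[
    [0,0,0],
    [0,0,0],
    [0,0,0],
    [0,0,0],
    [0,0,0],
    [0,0,0],
  ],
  jaw=[0.05,0.05,0.05,0.05,0.05,0.05],
)

```text
clock: 8.4
eef_pos: [574.5, 73.7, 49.4]
tcp_rot: [-2.458, -1.955, 0.002]
contact_force: [-7.1, -1.5, 7.4]
finger_gap: 0.133
```

```bash
python3 -c "
from h import *
st();q()"
```

```text
8.4 [574.5  73.7  49.4] yaw y -12.99 z [-0.002 -0.    -1.   ] F [-7.12 -1.5   7.44] gap 0.133 q [-0.51  0.59  0.41  1.89 -0.34  0.73 -0.13]
q 61.8 lat -0.49 Fx -6.61
```

Image matching gives q between 61.3 and 62.2 (TCP 61.8), and the 6.6 N push fits spring plus friction. Holding for more than a second.

Request:
drive_tool(
  offset=[
    [0,0,0],
    [0,0,0],
    [0,0,0],
    [0,0,0],
    [0,0,0],
    [0,0,0],
    [0,0,0],
    [0,0,0],
    [0,0,0],
    [0,0,0],
    [0,0,0],
    [0,0,0],
  ],
  rotation=[
    [0,0,0],
    [0,0,0],
    [0,0,0],
    [0,0,0],
    [0,0,0],
    [0,0,0],
    [0,0,0],
    [0,0,0],
    [0,0,0],
    [0,0,0],
    [0,0,0],
    [0,0,0],
  ],
  jaw=[0.05,0.05,0.05,0.05,0.05,0.05,0.05,0.05,0.05,0.05,0.05,0.05],
)

```text
clock: 9.6
eef_pos: [574.5, 73.7, 49.4]
tcp_rot: [-2.458, -1.955, 0.002]
contact_force: [-6.8, -1.8, 7.0]
finger_gap: 0.128
```

```bash
python3 -c "
from h import *
st();q()"
```

```text
9.6 [574.5  73.7  49.4] yaw y -12.99 z [-0.002 -0.    -1.   ] F [-6.76 -1.85  7.  ] gap 0.128 q [-0.51  0.59  0.41  1.89 -0.34  0.73 -0.13]
q 61.79 lat -0.48 Fx -6.18
```

Request:
drive_tool(
  offset=[
    [-0.3,0.07,0],
    [-0.8,0.18,0],
    [-1.4,0.32,0],
    [-2.0,0.46,0],
    [-2.6,0.59,0],
    [-3.2,0.73,0],
    [-3.8,0.87,0],
    [-4.2,0.96,0],
    [-4.2,0.96,0],
    [-4.2,0.96,0],
  ],
  rotation=[
    [0,0,0],
    [0,0,0],
    [0,0,0],
    [0,0,0],
    [0,0,0],
    [0,0,0],
    [0,0,0],
    [0,0,0],
    [0,0,0],
    [0,0,0],
  ],
  jaw=[0.05,0.05,0.05,0.05,0.05,0.05,0.05,0.05,0.05,0.05],
)

```text
clock: 10.6
eef_pos: [532.3, 83.7, 49.4]
tcp_rot: [-2.457, -1.956, 0.002]
contact_force: [-2.8, -5.2, 2.6]
finger_gap: 0.13
```

Request:
drive_tool(
  offset=[
    [0,0,0],
    [0,0,0],
    [0,0,0],
    [0,0,0],
    [0,0,0],
  ],
  rotation=[
    [0,0,0],
    [0,0,0],
    [0,0,0],
    [0,0,0],
    [0,0,0],
  ],
  jaw=[0.26,0.26,0.26,0.26,0.26],
)

```text
clock: 11.1
eef_pos: [533.6, 83.9, 49.5]
tcp_rot: [-2.458, -1.957, -0.0]
contact_force: [0.6, 0.7, -0.0]
finger_gap: 0.261
```

```bash
python3 -c "
from h import *
st();q()"
```

```text
11.1 [533.6  83.9  49.5] yaw y -12.96 z [ 0.  0. -1.] F [ 0.61  0.71 -0.01] gap 0.261 q [-0.55  0.54  0.41  1.99 -0.34  0.68 -0.15]
q 19.58 lat 0.33 Fx 0.44
```

Jaw is back at q≈19 mm and released. Rising straight up, then re-measuring the bar.

Request:
drive_tool(
  offset=[
    [0,0,1],
    [0,0,3],
    [0,0,6],
    [-1,0,9],
    [-3,1,12],
    [-5,2,14],
    [-5,2,14],
    [-5,2,14],
  ],
  rotation=[
    [0,0,0],
    [0,0,0],
    [0,0,0],
    [0,0,0],
    [0,0,0],
    [0,0,0],
    [0,0,0],
    [0,0,0],
  ],
  jaw=[0.26,0.26,0.26,0.26,0.4,0.5,0.5,0.5],
)

```text
clock: 11.9
eef_pos: [483.7, 104.0, 190.3]
tcp_rot: [2.457, 1.957, 0.003]
contact_force: [1.0, 0.0, -0.9]
finger_gap: 0.493
```

```bash
python3 - <<'E'
from h import *
st()
a,_=cap('top','top8');b,_=cap('scene','scene8')
cv2.imwrite('pics/zt8.png',cv2.resize(a[202:307,268:378,::-1],None,fx=5.5,fy=5.5,interpolation=cv2.INTER_CUBIC))
cv2.imwrite('pics/zs8.png',cv2.resize(b[220:305,235:375,::-1],None,fx=5.5,fy=5.5,interpolation=cv2.INTER_CUBIC))
E
```

```text
11.9 [483.7 104.  190.3] yaw y -12.92 z [ 0.002  0.001 -1.   ] F [ 1.02  0.01 -0.89] gap 0.493 q [-0.74  0.27  0.52  1.97 -0.17  0.94 -0.36]
```

View pics/zt8.png

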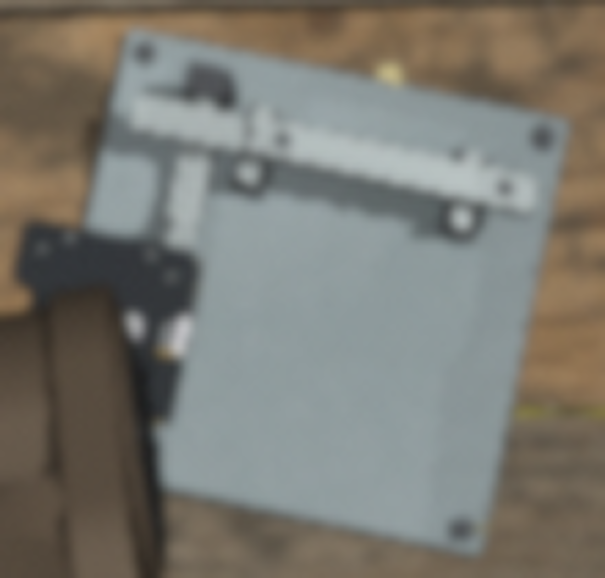

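View pics/zs8.png

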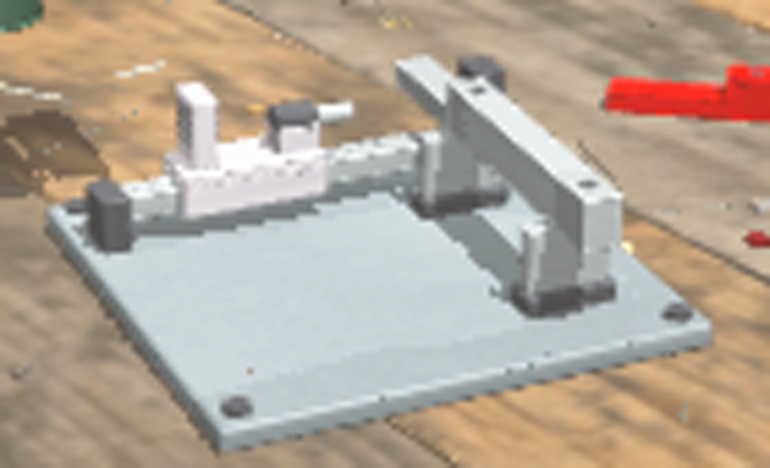

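```bash
cat > ov.py <<'E'
from h import *
def ov(cx,cy,yaw,tag,top='top8',sc='scene8'):
    y=np.radians(yaw);ex=np.array([np.cos(y),np.sin(y),0]);ey=np.array([-np.sin(y),np.cos(y),0]);o=np.array([cx,cy,50.])
    P=lambda x,yy,z:o+x*ex+yy*ey+np.array([0,0,z])
    L=[[P(-9,-100,24),P(9,-100,24),P(9,40,24),P(-9,40,24),P(-9,-100,24),P(-9,-100,0),P(9,-100,0),P(9,-100,24)],
       [P(-9,40,12),P(-9,100,12),P(9,100,12),P(9,40,12),P(-9,40,12)],[P(-9,-100,0),P(-9,100,0)],[P(-9,-12,24),P(9,-12,24)]]
    out=[]
    for n,t,(x0,y0,x1,y1),s in(('top',top,(285,210,372,245),9),('scene',sc,(300,225,355,275),9)):
        im=np.load(t+'.npz')['im'][y0:y1,x0:x1,::-1]; z=cv2.resize(im,None,fx=s,fy=s,interpolation=cv2.INTER_CUBIC)
        for l in L: 
            q=((proj(n,l)-[x0,y0]+.5)*s).astype(np.int32); cv2.polylines(z,[q],False,(0,0,255),1)
        cv2.imwrite(f'pics/ov_{n}_{tag}.png',z)
    print('grip',P(0,-12,12))
E
python3 -c "
from ov import *
ov(631.6,-6,-13.6,'a')"
```

```text
grip [628.77829464 -17.66353201  62.        ]
```

View pics/ov_top_a.png

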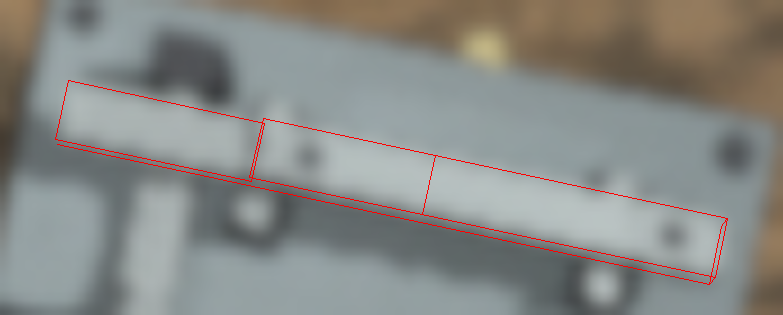

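View pics/ov_scene_a.png

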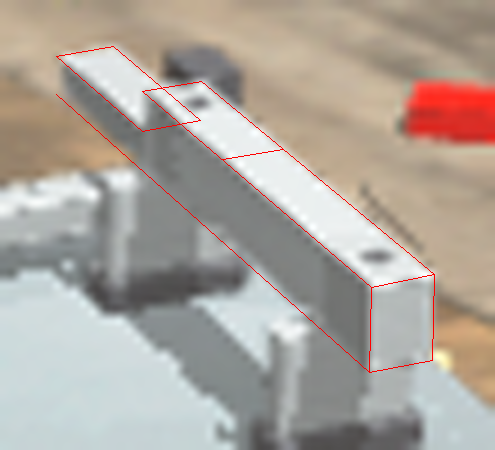

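The overlay of the predicted bar matches both pictures to within about 1 mm, and the grip line is at (629,-17). Moving above it.

Request:
drive_tool(
  offset=[
    [1.5,-1.2,0],
    [4,-3.3,0],
    [6.5,-5.4,-1],
    [9,-7.5,-2],
    [11.5,-9.6,-4],
    [13.5,-11.3,-5],
    [14.5,-12.1,-6.5],
    [14.5,-12.1,-8],
    [14.5,-12.1,-8],
    [14.5,-12.1,-8],
    [14.5,-12.1,-8],
  ],
  rotation=[
    [0,0,-0.5],
    [0,0,-0.5],
    [0,0,-0.5],
    [0,0,-0.5],
    [0,0,-0.5],
    [0,0,-0.5],
    [0,0,-0.5],
    [0,0,-0.5],
    [0,0,-0.5],
    [0,0,-0.5],
    [0,0,-0.5],
  ],
  jaw=[0.5,0.5,0.5,0.5,0.5,0.5,0.5,0.5,0.5,0.5,0.5],
)

```text
clock: 13.1
eef_pos: [628.4, -16.6, 110.0]
tcp_rot: [-2.466, -1.947, -0.001]
contact_force: [-0.4, 0.6, -0.6]
finger_gap: 0.505
```

```bash
python3 - <<'E'
from h import *
st()
b,_=cap('scene','scene9')
cv2.imwrite('pics/zs9.png',cv2.resize(b[170:305,235:405,::-1],None,fx=4.4,fy=4.4,interpolation=cv2.INTER_CUBIC))
E
```

```text
13.1 [628.4 -16.6 110. ] yaw y -13.42 z [ 0.  0. -1.] F [-0.4   0.56 -0.64] gap 0.505 q [-0.38  0.59  0.49  1.72 -0.33  0.92  0.01]
```

View pics/zs9.png

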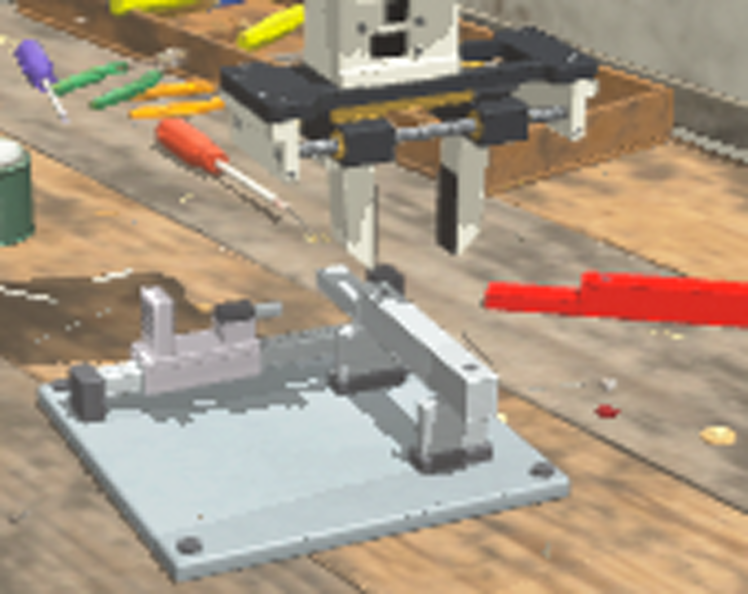

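The open fingers hang above the bar's middle section (tips at 372,260 and 450,245). I'll descend 67 mm to z=43 and grip.

Request:
drive_tool(
  offset=[
    [0.05,0,-1.2],
    [0.05,0,-2.7],
    [0.05,0,-4.2],
    [0.05,0,-5.5],
    [0.05,0,-6.4],
    [0.05,0,-6.7],
    [0.05,0,-6.7],
    [0.05,0,-6.7],
  ],
  rotation=[
    [0,0,0],
    [0,0,0],
    [0,0,0],
    [0,0,0],
    [0,0,0],
    [0,0,0],
    [0,0,0],
    [0,0,0],
  ],
  jaw=[0.5,0.5,0.5,0.5,0.5,0.5,0.5,0.5],
)

```text
clock: 13.95
eef_pos: [629.4, -17.5, 42.8]
tcp_rot: [2.466, 1.945, 0.001]
contact_force: [0.3, -0.1, -0.0]
finger_gap: 0.503
```

```bash
python3 - <<'E'
from h import *
st()
b,_=cap('scene','scene10')
cv2.imwrite('pics/zs10.png',cv2.resize(b[170:305,235:405,::-1],None,fx=4.4,fy=4.4,interpolation=cv2.INTER_CUBIC))
E
```

```text
13.95 [629.4 -17.5  42.8] yaw y -13.48 z [ 0.001 -0.    -1.   ] F [ 0.35 -0.14 -0.03] gap 0.503 q [-0.35  0.67  0.44  1.77 -0.38  0.79  0.05]
```

View pics/zs10.png

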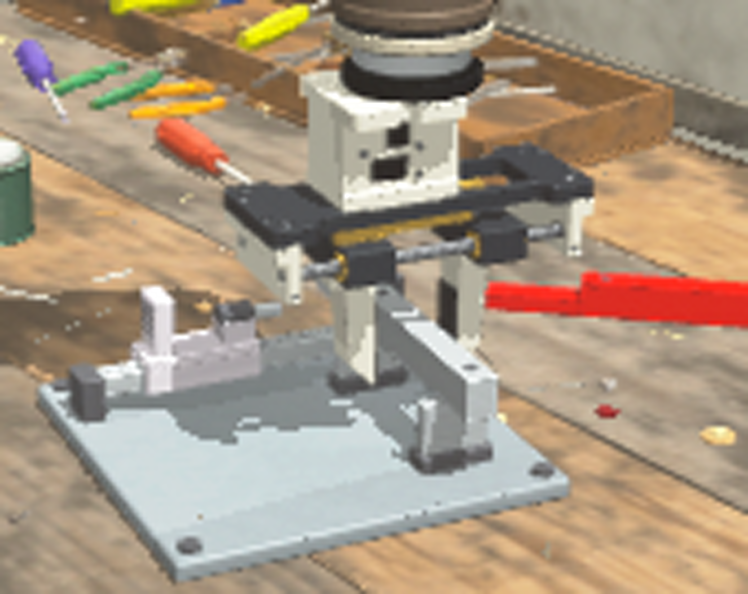

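The fingers straddle the bar, and their tips sit below its underside. Closing at 45 N.

Request:
drive_tool(
  offset=[
    [0,0,0],
    [0,0,0],
    [0,0,0],
    [0,0,0],
    [0,0,0],
    [0,0,0],
    [0,0,0],
  ],
  rotation=[
    [0,0,0],
    [0,0,0],
    [0,0,0],
    [0,0,0],
    [0,0,0],
    [0,0,0],
    [0,0,0],
  ],
  jaw=[0.1,0.1,0.1,0.1,0.1,0.1,0.1],
  force=45,
)

```text
clock: 14.7
eef_pos: [629.3, -17.4, 42.7]
tcp_rot: [2.466, 1.945, 0.001]
contact_force: [1.4, 0.2, 0.8]
finger_gap: 0.196
```

Request:
drive_tool(
  offset=[
    [0,0,0.1],
    [0,0,0.3],
    [0,0,0.6],
    [0,0,1],
    [0,0,1],
    [0,0,1],
  ],
  rotation=[
    [0,0,0],
    [0,0,0],
    [0,0,0],
    [0,0,0],
    [0,0,0],
    [0,0,0],
  ],
  jaw=[0.1,0.1,0.1,0.1,0.1,0.1],
)

```text
clock: 15.3
eef_pos: [629.0, -17.4, 52.6]
tcp_rot: [2.467, 1.945, 0.0]
contact_force: [0.1, 0.1, -4.1]
finger_gap: 0.19
```

```bash
python3 - <<'E'
from h import *
st();print(manip.get_obs()['wrist_torque'])
b,_=cap('scene','scene11')
cv2.imwrite('pics/zs11.png',cv2.resize(b[170:305,235:405,::-1],None,fx=4.4,fy=4.4,interpolation=cv2.INTER_CUBIC))
E
```

```text
15.3 [629.  -17.4  52.6] yaw y -13.48 z [ 0.  0. -1.] F [ 0.11  0.15 -4.14] gap 0.19 q [-0.35  0.66  0.45  1.76 -0.38  0.81  0.04]
[-0.12049096  0.09746433  0.01634131]
```

View pics/zs11.png

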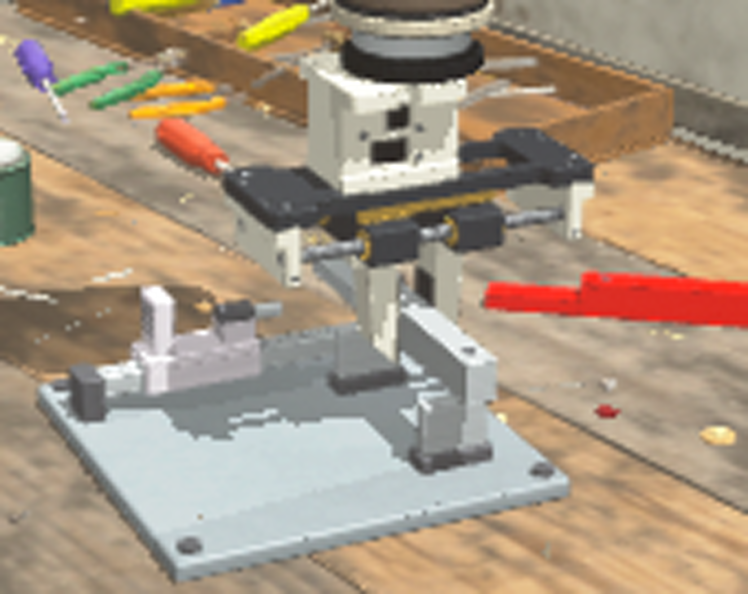

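The gap reads 18 mm, the load is about 4 N, and the bar is clear of its rests and level. Lifting straight up.

Request:
drive_tool(
  offset=[
    [0,0,0.5],
    [0,0,1.6],
    [0,0,3.1],
    [0,0,4.6],
    [0,0,6.1],
    [0,0,7.6],
    [0,0,9.1],
    [0,0,10.6],
    [0,0,11.8],
    [0,0,12.6],
    [0,0,13],
    [0,0,13],
  ],
  rotation=[
    [0,0,0],
    [0,0,0],
    [0,0,0],
    [0,0,0],
    [0,0,0],
    [0,0,0],
    [0,0,0],
    [0,0,0],
    [0,0,0],
    [0,0,0],
    [0,0,0],
    [0,0,0],
  ],
  jaw=[0.1,0.1,0.1,0.1,0.1,0.1,0.1,0.1,0.1,0.1,0.1,0.1],
)

```text
clock: 16.55
eef_pos: [629.1, -17.3, 182.8]
tcp_rot: [2.467, 1.945, 0.001]
contact_force: [0.5, -0.2, -4.1]
finger_gap: 0.192
```

Request:
drive_tool(
  offset=[
    [0,0,0],
    [0,0,0],
    [0,0,0],
    [0,0,0],
    [0,0,0],
    [0,0,0],
    [0,0,0],
    [0,0,0],
    [0,0,0],
    [0,0,0],
    [0,0,0],
    [0,0,0],
  ],
  rotation=[
    [0,0,0],
    [0,0,0],
    [0,0,0],
    [0,0,0],
    [0,0,0],
    [0,0,0],
    [0,0,0],
    [0,0,0],
    [0,0,0],
    [0,0,0],
    [0,0,0],
    [0,0,0],
  ],
  jaw=[0.1,0.1,0.1,0.1,0.1,0.1,0.1,0.1,0.1,0.1,0.1,0.1],
)

```text
clock: 17.75
eef_pos: [629.0, -17.4, 182.5]
tcp_rot: [2.467, 1.945, 0.0]
contact_force: [-0.6, 0.1, -2.4]
finger_gap: 0.196
```

Request:
drive_tool(
  offset=[
    [0,0,0],
    [0,0,0],
    [0,0,0],
    [0,0,0],
    [0,0,0],
    [0,0,0],
    [0,0,0],
    [0,0,0],
    [0,0,0],
    [0,0,0],
    [0,0,0],
    [0,0,0],
  ],
  rotation=[
    [0,0,0],
    [0,0,0],
    [0,0,0],
    [0,0,0],
    [0,0,0],
    [0,0,0],
    [0,0,0],
    [0,0,0],
    [0,0,0],
    [0,0,0],
    [0,0,0],
    [0,0,0],
  ],
  jaw=[0.1,0.1,0.1,0.1,0.1,0.1,0.1,0.1,0.1,0.1,0.1,0.1],
)

```text
clock: 18.95
eef_pos: [629.0, -17.4, 182.5]
tcp_rot: [2.467, 1.945, 0.0]
contact_force: [-0.6, -0.1, -4.0]
finger_gap: 0.192
```

```bash
python3 - <<'E'
from h import *
st();print(manip.get_obs()['wrist_torque'],abs(manip.get_obs()['qd']).max())
b,d=cap('scene','scene12'); cap('top','top12')
cv2.imwrite('pics/zs12.png',cv2.resize(b[130:305,210:430,::-1],None,fx=3.4,fy=3.4,interpolation=cv2.INTER_CUBIC))
# bar level: project expected edge with tilt 0 at lifted height
z=manip.get_obs()['eef_pos'][2]+7.2; y=np.radians(-13.5);ex=np.array([np.cos(y),np.sin(y),0]);ey=np.array([-np.sin(y),np.cos(y),0]);o=np.array([629-12*np.sin(y)*1,-17.4+12*np.cos(y),z])
P=[o-9*ex-100*ey,o-9*ex+100*ey,o-9*ex-100*ey+[0,0,24],o+9*ex-100*ey+[0,0,24],o+9*ex+40*ey+[0,0,24]]
P=[P[1],P[0],P[2],P[3],P[4]]
s=7;im=cv2.resize(b[180:260,280:380,::-1],None,fx=s,fy=s,interpolation=cv2.INTER_CUBIC)
cv2.polylines(im,[((proj('scene',P)-[280,180]+.5)*s).astype(np.int32)],False,(0,0,255),1);cv2.imwrite('pics/ov12.png',im)
E
```

```text
18.95 [629.  -17.4 182.5] yaw y -13.47 z [ 0. -0. -1.] F [-0.56 -0.11 -3.96] gap 0.192 q [-0.41  0.51  0.53  1.65 -0.29  1.06 -0.03]
[-0.11344675  0.06361331  0.00322898] 0.0017418365930140607
```

View pics/zs12.png

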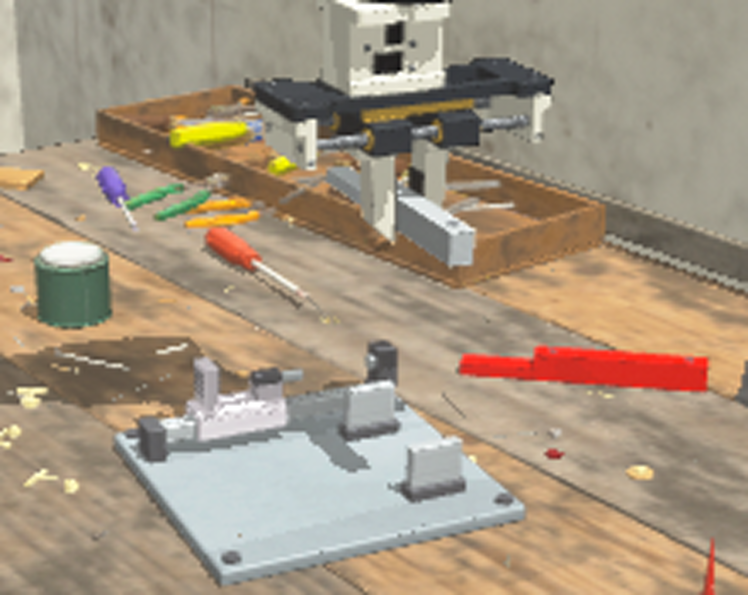

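View pics/ov12.png

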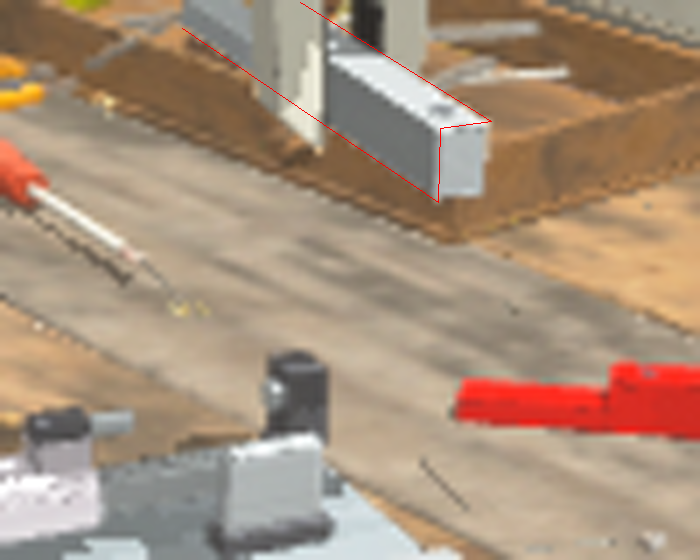

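The bar hangs in the gripper, with its end at crop (460,160), matching the projected level bar within about 1 px. The bystanders I can see haven't moved. Handing in.

```bash
python3 -c "
from h import *
a=np.load('top1.npz')['im'].astype(int);b=np.load('top12.npz')['im'].astype(int)
for n,(x0,y0,x1,y1) in dict(tin=(160,230,197,265),block=(180,308,232,344),bottle=(440,234,472,260)).items(): print(n,abs(a-b)[y0:y1,x0:x1].mean().round(2))
print(manip.close_job())"
```

```text
tin 11.3
block 23.85
bottle 8.1
the job is handed in; nothing more can be done
None
```

The change scores were higher than I expected, so I'll check the stored pictures for the cause.

```bash
cp pics/top12.png pics/top12v.png
```

```text
(no output)
```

View pics/top12v.png

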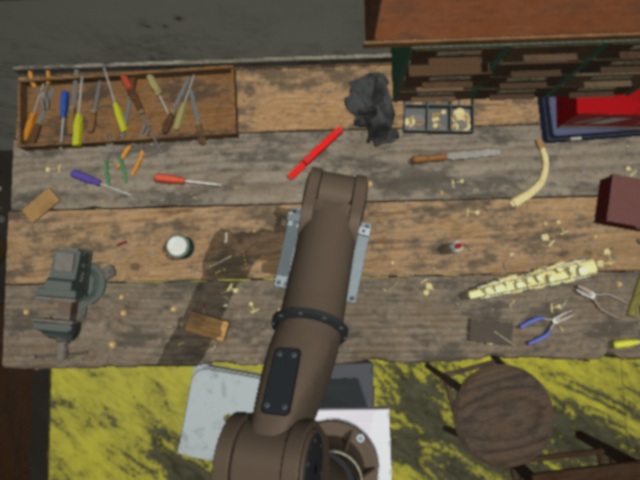

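The job is done and handed in at about 19 s of the 58 s allowed, with the bar still held up; no verdict is reported back.

- **Gauging:** I gripped the thumb tab and first eased the jaw back onto its rear stop to get a zero. I then pushed it forward to 61.8 mm (halfway is 62 mm). Image matching gave 61.3–62.2 mm, and the 6–7 N push fits the spring plus friction. I held it there for at least 1.2 s, then slid it back about 42 mm and let go of the tab.
- **Lift:** I gripped the bar at its balance point and lifted it straight up 140 mm. It was held still for 2.4 s before hand-in. In the camera overlay it was level to about a pixel, with an 18 mm grip gap and about 4 N of load.
- **Readings that looked off:**
  - At the rear stop the wrist read up to about 31 N for a moment, well under the 120 N limit.
  - With the jaw moving freely at 40 mm, the push force had the opposite sign to what I expected. I relied on position and pictures more than on force there.
  - My automatic check for moved bystanders gave high difference values (block 24, tin 11, bottle 8). In the last top picture all three are where they began, and an arm shadow on that side of the bench explains at least the block.

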